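Tighten a wheel-hub retaining ring with the pin spanner

ROBOT

A 6-joint arm with a two-finger parallel gripper is mounted at the origin on a cart in front of the work surface, level with it; the furniture and walls round the work are solid. World frame = base frame: x ahead of the robot, y to its left, z up, the work surface at z = 0. Lengths are in mm, angles in rad, forces in N, time in s.
With the tool pointing down it reaches from about 350 to 975 mm from the base axis. Payload 7.1 kg.
Tool frame: the origin (TCP) lies on the front face of the gripper's body, between the roots of the fingers; the fingertips stand 80 mm ahead of it and the grasp point (between the pads) lies 61 mm ahead of it (env.tips_ahead is the distance from the TCP to the fingertips, in mm); z points along the fingers, y is the direction in which the jaws open and shut (so a half turn about z gives the same grasp; the last joint's range is limited). The gripper opens to 88 mm and grips with 3 to 60 N. Pads are 20 mm wide; open, the fingers measure 115 mm over their backs; the gripper's body (75 mm by 178 mm) begins 61 mm behind the grasp point.
Start: joints at [-1.291, 0.423, 1.63, -0, 1.089, -0.019], TCP at [184.002, -597.285, 302.675] pointing down, gripper open.
Joint ranges: [-3, 3], [-0.9, 2.11], [0.09, 2.58], [-1.31, 4.45], [0.11, 2.69], [-2.54, 2.54]. Speed limits (rad/s): [2.39, 2.39, 3.01, 3.14, 3.14, 3.14].

INTERFACE

Orientations are given as a unit quaternion [x, y, z, w].
In Python, from station import env, set_gripper, viewer, workorder gives the robot as it stands. Calls block until the motion is done:
- env.reach(position, orientation): joint-space move of the TCP to a pose.
- env.move_l(position, rot=None, rate=150, f_stop=None): straight line of the TCP; rot=None keeps the orientation; rate is the mean speed in mm/s. With f_stop (N) it stops when the force on the tool has changed by that much, and returns True; else False.
- env.move_joints(angles): joint-space move.
- set_gripper(opening): finger opening in mm; the grip force is fixed at half the most; returns when the fingers have stopped.
- env.hold(seconds).
- env.ik(position, orientation): joint angles nearest the present ones, or None.
- env.read_state(): the state.
- viewer.camera(name): name is "scene" or "top"; returns the picture (420x560x3 uint8, blue, green, red); there is no depth.
- viewer.camera_params(name): a dict with "fx", "fy", "cx", "cy" (pixels), "dist" ([k1, k2, p1, p2, k3] as OpenCV has them; the pictures are not rectified), "pose" (4x4, takes a point from camera to world coordinates). Camera axes: x right, y up, looking along -z (the intrinsics and any distortion apply to the point x, -y, -z); pixel columns grow to the right and rows downward; lengths in mm; the calibration is good to about 2 mm. A picture is of the moment at which its call begins. camera_params takes no time and is no camera call.
A pose or a line that the arm cannot do raises env.IKError and nothing moves.
- workorder.sign_off(): hands the job in, once; it reports no verdict.
The state is a dict: "time_s": time; "qpos": joint angles; "dq": joint speeds; "tau": joint torques, N m; "tool_pos": TCP position; "orientation": TCP orientation; "force": force on the tool from outside, world axes, zero at the start; "wrist_torque": the same for the moment, N m; "width": finger opening in mm.
Only numpy, scipy, OpenCV 4.12 (cv2) and the standard library are available. Lean on these libraries where they do the work, as an engineer would, in place of code of your own. Each camera call takes 0.05 s, during which the arm holds its last target.

TASK

The bearing retaining ring in the top of the wheel hub is still loose. Take the pin spanner, set both its pins fully home in two opposite holes of the ring before turning, then turn the ring clockwise (seen from above) until it comes up against its seat and nip it up firmly by hand without forcing it. Finally lift the spanner out and lay it flat on the counter, clear of the hub; turn the ring only with the spanner and leave the things standing around where they are.

Things in the scene. Friction and masses are not known exactly. Their poses are not given: they have to be found in the camera images.
- hub: Dark steel wheel hub fixed on the counter. Plate 150x150x10 mm, flange 132 mm diameter (top at 22 mm, studs and nuts to 38 mm), neck 88 mm diameter (91 mm below 56 mm height) with its rim at 68 mm height. Origin on its upright axis at counter height; z up; x, y along the plate's edges. It does not move.
- retaining_ring: Bright steel flat ring screwed into the hub's top: outer diameter 68, bore 36, 13 mm thick, face at 70 mm height. Origin: centre of the top face, z up, x and y axes run through the four holes. Turns about z only, drag under 0.2 N m. Clockwise from above tightens: after 0.5 to 0.9 rad, to be felt, it meets a hard seat.
- ring_hole (a point): Centre, at the ring's face, of one of four equal round through holes, 7.6 mm diameter, every 90 degrees on a circle of 26 mm radius round the ring's origin (this one at +x). Properly nipped up is 1.0 to 1.5 N m about the ring's axis, held for half a second: 12 to 17 N sideways at the spanner's grip point, less by whatever the hand adds by twisting.
- pin_spanner: Pin (face) spanner, 0.22 to 0.34 kg, lying on its pins and grip: C-shaped steel fork, 7 mm plate, outer radius 33 mm, a pin pointing down at each end of the C, grip at -x opposite the opening. Origin midway between the pin tips, z up, pins at y = +26 and -26 mm. Balances at x = -75 mm. Fully home its plate lies on the ring's face, origin 10 mm below the face.
- pin_left: The spanner's pin at y = +26 mm: 6 mm thick, rounded tip, 10 mm long below the fork's plate; origin at its tip, z up along the pin. A pin bends if it bears on the ring with more than 45 N, along or across; that takes about 2 N m about the ring axis, 24 N sideways at the grip.
- pin_right: The spanner's other pin, at y = -26 mm, the same as the left one; origin at its tip, z up along the pin.
- spanner_grip (a point): Middle grip point of the pin spanner, at x = -85 mm and 11 mm above the pin tips in its frame. The black moulded grip is 20 mm wide, 22 mm high, from x = -56 to -158 mm; its underside is level with the pin tips, so with the pins home it hangs 10 mm below the ring's face.
- mug: plain grey-white mug, 71 mm diameter, 72 mm high, with a handle, loose, behind the hub; bystander; origin at centre of underside
- bearing_a: loose ball bearing, 52 mm diameter, 15 mm high, lying near the hub; bystander; origin at centre of underside
- spanner_13: loose steel combination spanner (open end and ring end), 185 mm long, 9 mm high, lying left of the hub; bystander; origin at centre of underside, long along its y
Things that resemble listed ones, but are neither listed nor needed, are in the scene too. Leave any brown or turquoise look-alike of the pin_spanner alone.

How it is judged:
By the outcome, as a careful person would: the job done as asked, in the order asked, and still so for the second after the job is handed in, with the robot touching nothing.
It also fails if it takes over 72 s, if anything falls off the work surface, if the arm or the gripper's body presses on something with over 40 N, if the wrist force passes 120 N, or if a joint passes its speed limit or range.

## Working session

There is one attempt and no reset: what is moved stays moved. The work goes in short steps, each a Python script; the robot and the scene stay as the last script left them, time stands still between calls to the robot, and variables do not carry over. Pictures are saved under pics/ and viewed, and the job is handed in when it is done.

```bash
ls; mkdir -p pics; python3 - <<'E'
from station import env,viewer
import cv2
for n in("scene","top"):
    cv2.imwrite(f"pics/{n}0.png",viewer.camera(n)); print(viewer.camera_params(n))
print(env.read_state())
E
```

```text
pics
{'fx': 402.27181473492607, 'fy': 402.27181473492607, 'cx': 281.18648716256405, 'cy': 215.34912191641925, 'dist': array([-0.00353754,  0.        ,  0.        ,  0.        ,  0.        ]), 'pose': array([[-6.53038818e-01, -6.27954425e-01,  4.23336206e-01,
         9.89775372e+02],
       [ 7.57323438e-01, -5.40574843e-01,  3.66387841e-01,
         3.56706014e+02],
       [-1.22996309e-03,  5.59867913e-01,  8.28580960e-01,
         9.74955986e+02],
       [ 0.00000000e+00,  0.00000000e+00,  0.00000000e+00,
         1.00000000e+00]])}
{'fx': 418.9374074071308, 'fy': 418.9374074071308, 'cx': 282.1420247725667, 'cy': 208.43029284392532, 'dist': array([-0.05940187,  0.        ,  0.        ,  0.        ,  0.        ]), 'pose': array([[ 6.14059495e-03,  9.95197928e-01, -9.76902078e-02,
         4.84683227e+02],
       [-9.99349413e-01,  9.57933691e-03,  3.47704889e-02,
         2.02958693e+00],
       [ 3.55393259e-02,  9.74131404e-02,  9.94609288e-01,
         9.74617847e+02],
       [ 0.00000000e+00,  0.00000000e+00,  0.00000000e+00,
         1.00000000e+00]])}
{'time_s': 0.1, 'qpos': array([-1.29098814e+00,  4.23753975e-01,  1.63063714e+00, -4.30345678e-06,
        1.08861092e+00, -1.90651788e-02]), 'dq': array([ 1.20110421e-03, -1.44055878e-03,  7.58502355e-05, -4.15779918e-04,
       -1.75260663e-03, -9.61094792e-04]), 'tau': array([ 1.58231527e-03, -5.45616531e+01, -2.74323142e+01,  6.44552289e-02,
        1.87460880e-02, -1.97679697e-05]), 'tool_pos': array([ 183.89873326, -596.90308538,  301.97662326]), 'orientation': array([ 9.88854708e-01,  1.48882066e-01, -9.35009577e-05, -6.98461833e-04]), 'force': array([0.03623476, 0.24589266, 0.0591071 ]), 'wrist_torque': array([-0.00289499, -0.02345402,  0.00414798]), 'width': 88.1436370453024}
```

View pics/scene0.png

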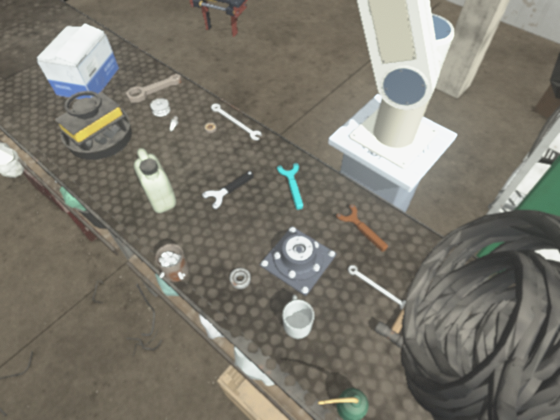

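View pics/top0.png

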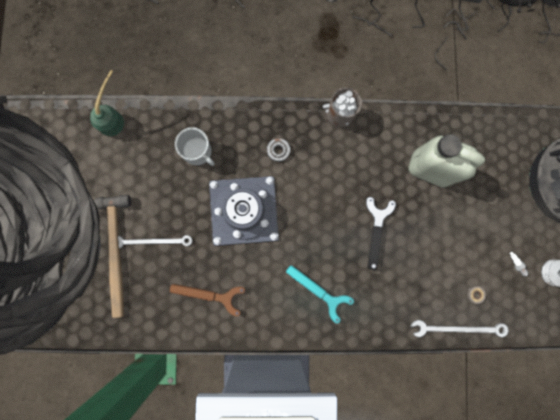

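Candidates in the top view are the black-grip steel fork at (380,230), the brown one at (210,298) and the turquoise one at (322,293). The black-grip one fits the description of a steel fork with a black grip. I'll confirm it in a crop.

```bash
python3 - <<'E'
import cv2,numpy as np
t=cv2.imread("pics/top0.png")
a=cv2.resize(t[185:280,330:430],None,fx=5,fy=5,interpolation=cv2.INTER_CUBIC)
b=cv2.resize(t[165:255,200:285],None,fx=5,fy=5,interpolation=cv2.INTER_CUBIC)
cv2.imwrite("pics/c_a.png",a);cv2.imwrite("pics/c_b.png",b)
s=cv2.imread("pics/scene0.png")
a=cv2.resize(s[160:220,190:265],None,fx=8,fy=8,interpolation=cv2.INTER_CUBIC)
b=cv2.resize(s[220:295,255:340],None,fx=8,fy=8,interpolation=cv2.INTER_CUBIC)
cv2.imwrite("pics/c_c.png",a);cv2.imwrite("pics/c_d.png",b)
E
```

```text
(no output)
```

View pics/c_a.png

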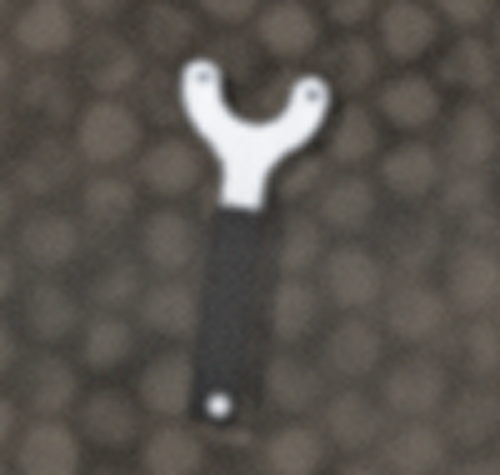

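View pics/c_b.png

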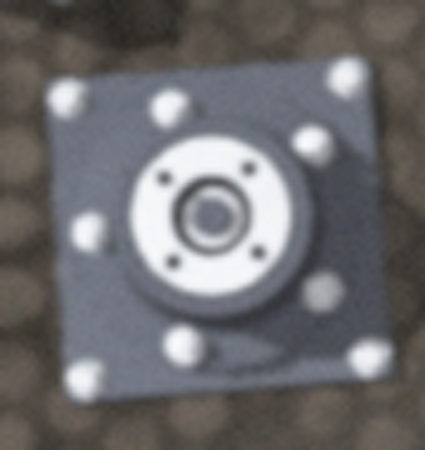

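View pics/c_c.png

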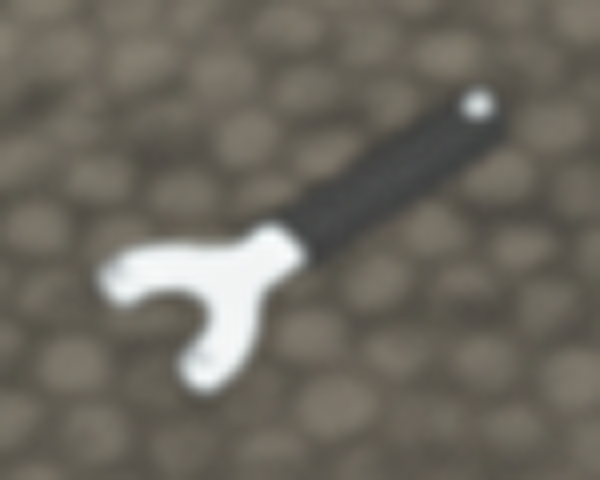

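View pics/c_d.png

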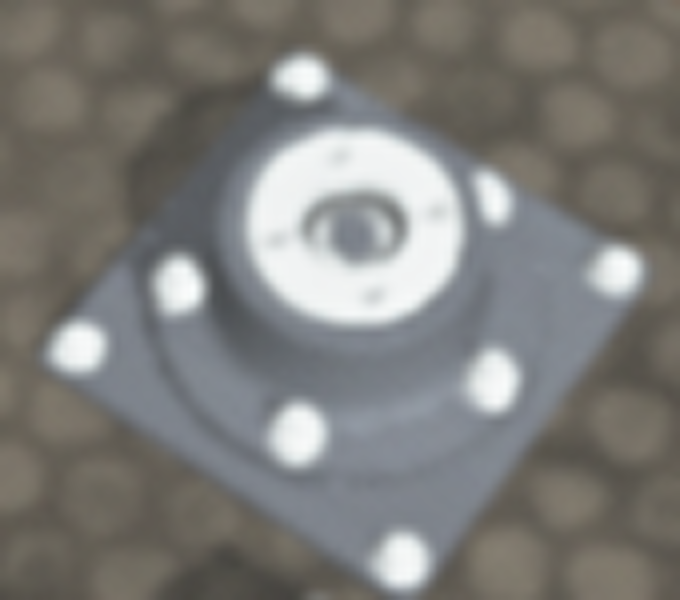

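Confirmed. The crop at (380,230) is a bright C-fork with black grip and pin marks at about (370.6,200) and (392,204), opening toward +x. The ring shows four holes around (242,208). Next I'll measure both.

```bash
cat > h.py <<'E'
import cv2,numpy as np
from station import env,set_gripper,viewer
def cast(name,px,z):
    p=viewer.camera_params(name)
    K=np.array([[p["fx"],0,p["cx"]],[0,p["fy"],p["cy"]],[0,0,1]])
    u=cv2.undistortPoints(np.array(px,float).reshape(-1,1,2),K,p["dist"]).reshape(-1,2)
    d=np.c_[u[:,0],-u[:,1],-np.ones(len(u))]@p["pose"][:3,:3].T
    o=p["pose"][:3,3]
    return o+d*((np.asarray(z)-o[2])/d[:,2])[:,None]
def dark(img,x,y,r=3):
    "centroid of darkness round x,y"
    g=cv2.cvtColor(img,cv2.COLOR_BGR2GRAY).astype(float)
    for _ in range(4):
        X,Y=np.meshgrid(np.arange(-r,r+.01,.25),np.arange(-r,r+.01,.25))
        k=np.hypot(X,Y)<=r
        v=cv2.remap(g.astype(np.float32),(X+x).astype(np.float32),(Y+y).astype(np.float32),cv2.INTER_LINEAR)
        w=np.clip(np.percentile(v[k],60)-v,0,None)*k
        x+=(w*X).sum()/w.sum();y+=(w*Y).sum()/w.sum()
    return x,y
E
python3 - <<'E'
from h import *
t=cv2.imread("pics/top0.png");s=cv2.imread("pics/scene0.png")
off=lambda c,f,o:[(a/f-.5+.5/f+o[0],b/f-.5+.5/f+o[1]) for a,b in c]
def ring(name,img,c,z=70):
    P=np.array([dark(img,*p,r=2.2) for p in c]);W=cast(name,P,z);print(name,P.round(2).tolist());print(W.round(1).tolist(),W.mean(0).round(2))
    c0=W.mean(0);d=W-c0;print('r',np.hypot(d[:,0],d[:,1]).round(1),'ang mod90',np.degrees(np.arctan2(d[:,1],d[:,0])).round(1))
    return W
ring("top",t,off([(165,178),(249,169),(174,262),(258,252)],5,(200,165)))
ring("scene",s,off([(340,157),(437,211),(278,240),(374,296)],8,(255,220)))
# ring outline
for n,img,roi in(("top",t,(225,190,36,36)),("scene",s,(284,233,32,30))):
    g=cv2.cvtColor(img,cv2.COLOR_BGR2GRAY);x,y,w,h=roi
    m=((g[y:y+h,x:x+w]>175)*255).astype(np.uint8)
    cs,_=cv2.findContours(m,cv2.RETR_EXTERNAL,cv2.CHAIN_APPROX_NONE);c=max(cs,key=cv2.contourArea)
    e=cv2.fitEllipse(c);print(n,'ellipse',e,cast(n,[[e[0][0]+x,e[0][1]+y]],70).round(2))
# spanner
pp=[dark(t,*p,r=2) for p in off([(203,76),(312,95)],5,(330,185))]
W=cast("top",pp,17);print('pins top',np.round(pp,2),W.round(1),np.linalg.norm(W[0]-W[1]))
W=cast("top",off([(218,405)],5,(330,185)),22);print('rivet top',W)
W2=cast("scene",off([(478,104)],8,(190,160)),22);print('rivet scene',W2)
print('pins scene',cast("scene",off([(118,272),(202,360)],8,(190,160)),17).round(1))
g=cv2.cvtColor(t,cv2.COLOR_BGR2GRAY)[225:275,360:395]
m=((cv2.GaussianBlur(g,(3,3),0)<62)*255).astype(np.uint8)
cs,_=cv2.findContours(m,cv2.RETR_EXTERNAL,cv2.CHAIN_APPROX_NONE);c=max(cs,key=cv2.contourArea)
r=cv2.minAreaRect(c);b=cv2.boxPoints(r)+[360,225];print('grip',r,cast("top",b,22).round(1).tolist())
E
```

```text
top [[232.44, 200.18], [249.28, 198.27], [234.2, 216.91], [251.22, 215.06]]
[[590.5, 78.3, 70.0], [595.0, 41.9, 70.0], [554.1, 73.9, 70.0], [558.5, 37.2, 70.0]] [574.53  57.84  70.  ]
r [25.9 25.9 25.9 26.1] ang mod90 [  52.1  -37.8  141.8 -127.9]
scene [[297.02, 239.11], [312.98, 245.35], [290.36, 249.17], [301.24, 256.54]]
[[557.1, 36.8, 70.0], [544.7, 79.9, 70.0], [591.5, 42.9, 70.0], [589.8, 77.6, 70.0]] [570.76  59.29  70.  ]
r [26.3 33.3 26.4 26.4] ang mod90 [-121.2  141.7  -38.4   43.9]
top ellipse ((16.696680068969727, 17.617679595947266), (30.788808822631836, 30.964773178100586), 73.72579956054688) [[574.46  58.04  70.  ]]
scene ellipse ((14.912605285644531, 14.885159492492676), (24.130598068237305, 26.57669448852539), 100.46259307861328) [[574.2   57.14  70.  ]]
pins top [[373.24 198.3 ]
 [394.85 202.92]] [[ 604.5 -243.6   17. ]
 [ 594.2 -294.6   17. ]] 52.03849546172215
rivet top [[ 449.14263678 -240.0356058    22.        ]]
rivet scene [[ 446.4741682  -243.00197991   22.        ]]
pins scene [[ 590.6 -292.    17. ]
 [ 598.3 -239.1   17. ]]
grip ((14.479997634887695, 37.36000061035156), (9.899495124816895, 14.424979209899902), 81.8698959350586) [[465.3, -225.0, 22.0], [470.0, -258.2, 22.0], [447.7, -261.2, 22.0], [443.1, -228.0, 22.0]]
```

```bash
python3 - <<'E'
from h import *
t=cv2.imread("pics/top0.png");s=cv2.imread("pics/scene0.png")
off=lambda c,f,o:[(a/f-.5+.5/f+o[0],b/f-.5+.5/f+o[1]) for a,b in c]
pp=off([(203,76),(312,95)],5,(330,185));pp=[dark(t,*p,r=1.2) for p in pp]
W=cast("top",pp,17);print(np.round(pp,1),W.round(1),np.linalg.norm(W[0]-W[1]),W.mean(0))
d=W[0]-W[1];print('yaw',np.degrees(np.arctan2(-d[0],d[1])))
for n,img,(x0,y0,x1,y1),rv in(("top",t,(355,190,405,275),off([(218,405)],5,(330,185))),("scene",s,(195,165,260,215),off([(478,104)],8,(190,160)))):
    g=cv2.cvtColor(img,cv2.COLOR_BGR2GRAY)
    m=((g[y0:y1,x0:x1]>150)*255).astype(np.uint8)
    cs,_=cv2.findContours(m,cv2.RETR_EXTERNAL,cv2.CHAIN_APPROX_NONE);c=max(cs,key=cv2.contourArea)
    P=cast(n,c.reshape(-1,2)+[x0,y0],17)[:,:2]
    M=cv2.moments(P.astype(np.float32).reshape(-1,1,2));ce=np.array([M['m10'],M['m01']])/M['m00']
    R=cast(n,rv,22)[0,:2];d=ce-R
    print(n,'fork centroid',ce,'rivet',R,'yaw',np.degrees(np.arctan2(d[1],d[0])))
    u=d/np.linalg.norm(d); pr=(P-R)@u; print('fork extents along axis from rivet',pr.min(),pr.max())
# reach check over grasp & arc
from scipy.spatial.transform import Rotation as Ro
def q(yaw): return (Ro.from_euler('z',yaw)*Ro.from_quat([1,0,0,0])).as_quat()
C=np.array([574.4,57.9])
print('now',env.read_state()['qpos'].round(2))
for gy in (-8.5,171.5):
    a=np.radians(gy); print('grasp',gy,env.ik([510,-253,83],q(a)))
for k in range(4):
  for fl in (0,180):
    o=[]
    for dl in (0,-30,-60):
        yaw=np.radians(52.1-90+90*k+dl) # spanner yaw+... pins on +-y => x axis
        p=C-85*np.array([np.cos(yaw),np.sin(yaw)])
        j=env.ik([*p,143],q(yaw+np.radians(fl)));o.append(None if j is None else j.round(2).tolist())
    print(round(52.1-90+90*k,1),fl,o)
E
```

```text
[[370.4 199.9]
 [392.1 203.6]] [[ 600.7 -236.8   17. ]
 [ 592.6 -288.    17. ]] 51.84380095884597 [ 596.63347058 -262.43300563   17.        ]
yaw -9.034107182899925
top fork centroid [ 575.10886967 -257.44473943] rivet [ 449.14263678 -240.0356058 ] yaw -7.8687035322291035
fork extents along axis from rivet 92.22551974071128 156.60437065207324
scene fork centroid [ 573.63317993 -260.13512367] rivet [ 446.4741682  -243.00197991] yaw -7.673701283042779
fork extents along axis from rivet 92.74643610391674 159.05327755966067
now [-1.29  0.42  1.63 -0.    1.09 -0.02]
grasp -8.5 [-4.81409611e-01  6.73269292e-01  1.84969967e+00 -4.44089210e-16
  6.18623694e-01  1.23773970e+00]
grasp 171.5 [-4.81409611e-01  6.73269292e-01  1.84969967e+00 -4.44089210e-16
  6.18623694e-01 -1.90385295e+00]
-37.9 0 [[0.19, 0.52, 1.95, -0.0, 0.67, 2.42], None, None]
-37.9 180 [[0.19, 0.52, 1.95, -0.0, 0.67, -0.72], [0.23, 0.56, 1.86, -0.0, 0.72, -0.16], [0.22, 0.61, 1.77, -0.0, 0.77, 0.36]]
52.1 0 [[-0.04, 0.52, 1.95, -0.0, 0.67, 0.62], [0.03, 0.5, 2.0, -0.0, 0.64, 1.21], [0.12, 0.5, 2.01, -0.0, 0.64, 1.83]]
52.1 180 [[-0.04, 0.52, 1.95, -0.0, 0.67, -2.52], [0.03, 0.5, 2.0, -0.0, 0.64, -1.93], [0.12, 0.5, 2.01, -0.0, 0.64, -1.32]]
142.1 0 [[-0.01, 0.65, 1.67, -0.0, 0.82, -0.92], [-0.05, 0.61, 1.76, -0.0, 0.77, -0.44], [-0.07, 0.56, 1.86, -0.0, 0.72, 0.07]]
142.1 180 [[-0.01, 0.65, 1.67, -0.0, 0.82, 2.22], None, None]
232.1 0 [[0.18, 0.65, 1.68, -0.0, 0.81, -2.3], [0.12, 0.67, 1.63, -0.0, 0.84, -1.84], [0.05, 0.67, 1.63, -0.0, 0.84, -1.38]]
232.1 180 [[0.18, 0.65, 1.68, -0.0, 0.81, 0.84], [0.12, 0.67, 1.63, -0.0, 0.84, 1.3], [0.05, 0.67, 1.63, -0.0, 0.84, 1.76]]
```

```bash
cat >> h.py <<'E'
from scipy.spatial.transform import Rotation as Ro
def q(yaw): return (Ro.from_euler('z',yaw)*Ro.from_quat([1,0,0,0])).as_quat()
def ft(n=1):
    F=[];
    for _ in range(n):
        s=env.read_state();F.append(np.r_[s['force'],s['wrist_torque']])
        if n>1: env.hold(0.02)
    return np.mean(F,0)
def st(tag=''):
    s=env.read_state();print(tag,'t',round(s['time_s'],2),'p',s['tool_pos'].round(2),'F',s['force'].round(2),'T',s['wrist_torque'].round(3),'w',round(s['width'],2))
E
python3 - <<'E'
from h import *
yaw=np.radians(-8.4);g=np.array([511.7,-251.1])
env.reach([*g,160],q(yaw));st('hover')
print(env.move_l([*g,84],rate=120,f_stop=8));st('down')
set_gripper(0);st('grip')
env.hold(0.1);b=ft(4);print(b.round(3))
env.move_l([*g,170],rate=100);env.hold(.2);st('up');print(ft(4).round(3))
cv2.imwrite("pics/top1.png",viewer.camera("top"));cv2.imwrite("pics/scene1.png",viewer.camera("scene"))
E
```

```text
hover t 1.91 p [ 511.71 -251.84  160.29] F [-0.22 -0.28 -0.22] T [ 0.016 -0.015  0.038] w 87.84
False
down t 2.69 p [ 511.96 -251.38   84.32] F [-0.01  0.86 -0.33] T [ 0.032  0.01  -0.021] w 87.63
grip t 3.74 p [ 511.67 -251.01   83.96] F [0.67 0.76 0.87] T [ 0.147 -0.033 -0.015] w 19.77
[ 0.199  0.869  0.052  0.15   0.006 -0.011]
up t 5.12 p [ 511.4  -250.92  169.3 ] F [-0.3   0.07 -2.09] T [ 0.021 -0.006 -0.001] w 20.02
[ 0.268  0.41  -2.2    0.03   0.021 -0.011]
```

View pics/top1.png

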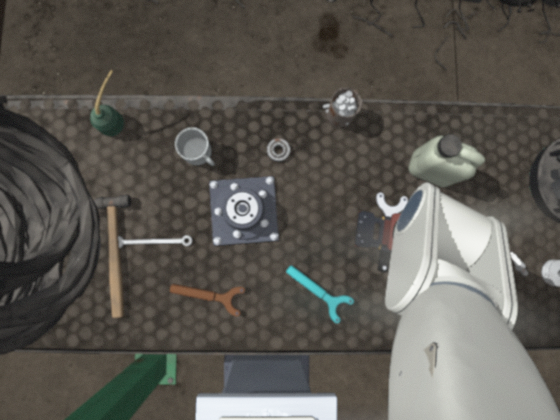

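View pics/scene1.png

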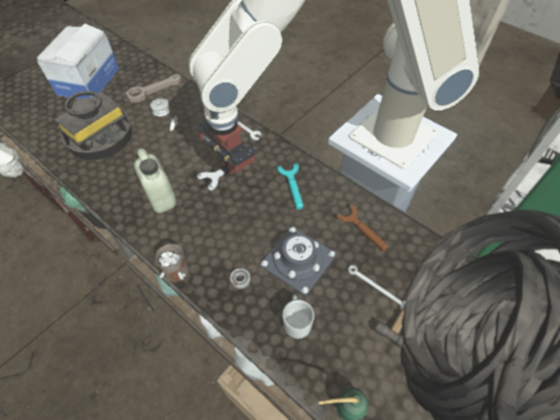

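```bash
python3 - <<'E'
from h import *
yaw=np.radians(52.1);C=np.array([574.4,57.9]);p=C-85*np.array([np.cos(yaw),np.sin(yaw)])
env.reach([*p,185],q(yaw));env.hold(.3);st('hover');print(ft(5).round(3))
for n in("top","scene"):
    i=viewer.camera(n);cv2.imwrite(f"pics/{n}2.png",i)
    x,y=(200,160) if n=="top" else (245,190)
    cv2.imwrite(f"pics/c2_{n}.png",cv2.resize(i[y:y+90,x:x+100],None,fx=6,fy=6,interpolation=cv2.INTER_CUBIC))
E
```

```text
hover t 6.54 p [522.28 -10.09 184.91] F [ 1.04 -0.3  -1.85] T [-0.063  0.018 -0.03 ] w 19.61
[ 0.149 -0.106 -1.727 -0.061  0.007  0.018]
```

View pics/c2_top.png

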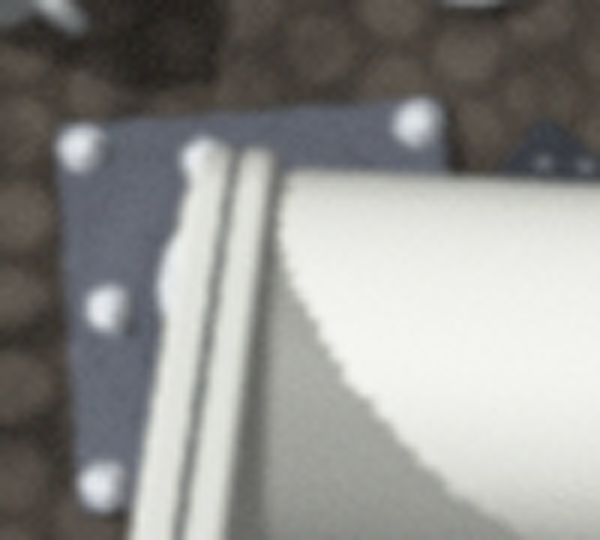

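View pics/c2_scene.png

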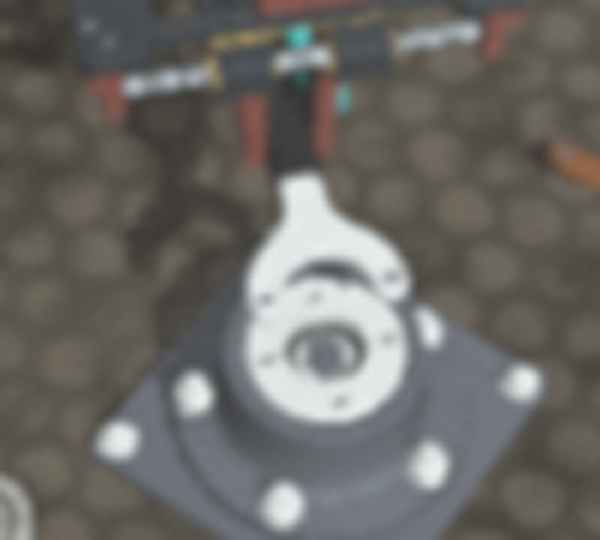

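```bash
python3 - <<'E'
from h import *
s=cv2.imread("pics/scene2.png")
off=lambda c,f,o:[(a/f-.5+.5/f+o[0],b/f-.5+.5/f+o[1]) for a,b in c]
for r in (0,1.2,1.5):
  f=lambda c:[dark(s,*p,r=r) if r else p for p in off(c,6,(245,190))]
  P=f([(265,299),(390,275)]);W=cast("scene",P,118)
  d=W[0]-W[1];m=W.mean(0);y=np.degrees(np.arctan2(d[1],d[0]))
  print(r,np.round(P,2).tolist(),W.round(1).tolist(),'len',np.linalg.norm(d).round(1),'mid',m.round(1),'lineang',y.round(1))
  H=f([(270,359),(387,338),(318,298),(342,402)]);V=cast("scene",H,70)
  print('  holes',np.round(H,2).tolist(),V[:,:2].round(1).tolist(),V.mean(0).round(1),'len',np.linalg.norm(V[0]-V[1]).round(1))
E
```

```text
0 [[288.75, 239.42], [309.58, 235.42]] [[594.1, 38.8, 118.0], [551.5, 70.6, 118.0]] len 53.2 mid [572.8  54.7 118. ] lineang -36.7
  holes [[289.58, 249.42], [309.08, 245.92], [297.58, 239.25], [301.58, 256.58]] [[593.3, 41.8], [552.6, 73.4], [556.5, 38.1], [589.3, 78.3]] [572.9  57.9  70. ] len 51.5
1.2 [[288.79, 239.5], [310.08, 235.65]] [[594.2, 39.0, 118.0], [551.2, 72.0, 118.0]] len 54.2 mid [572.7  55.5 118. ] lineang -37.4
  holes [[289.19, 249.56], [309.37, 246.02], [297.01, 239.1], [301.22, 256.54]] [[594.3, 41.4], [552.3, 74.1], [557.1, 36.7], [589.8, 77.5]] [573.4  57.4  70. ] len 53.2
1.5 [[288.6, 239.59], [310.8, 235.37]] [[594.7, 38.9, 118.0], [549.4, 72.8, 118.0]] len 56.6 mid [572.1  55.8 118. ] lineang -36.9
  holes [[289.27, 249.53], [309.6, 245.95], [297.02, 239.14], [301.26, 256.53]] [[594.1, 41.4], [551.8, 74.4], [557.2, 36.8], [589.7, 77.6]] [573.2  57.6  70. ] len 53.7
```

```bash
python3 - <<'E'
from h import *
yaw=np.radians(52.1);C=np.array([574.4,57.9]);p=C-85*np.array([np.cos(yaw),np.sin(yaw)])+[.4,1.8]
env.move_l([*p,158.5],rate=60,f_stop=6);env.hold(.3);st('low')
ims=[viewer.camera("scene").astype(float) for _ in range(6)]
i=np.mean(ims,0).astype(np.uint8);cv2.imwrite("pics/scene3.png",i)
x,y=270,220
cv2.imwrite("pics/c3.png",cv2.resize(i[y:y+50,x:x+60],None,fx=12,fy=12,interpolation=cv2.INTER_CUBIC))
E
```

```text
low t 7.62 p [522.73  -7.39 158.79] F [ 0.56 -0.23 -2.78] T [-0.075 -0.03  -0.002] w 19.82
```

View pics/c3.png

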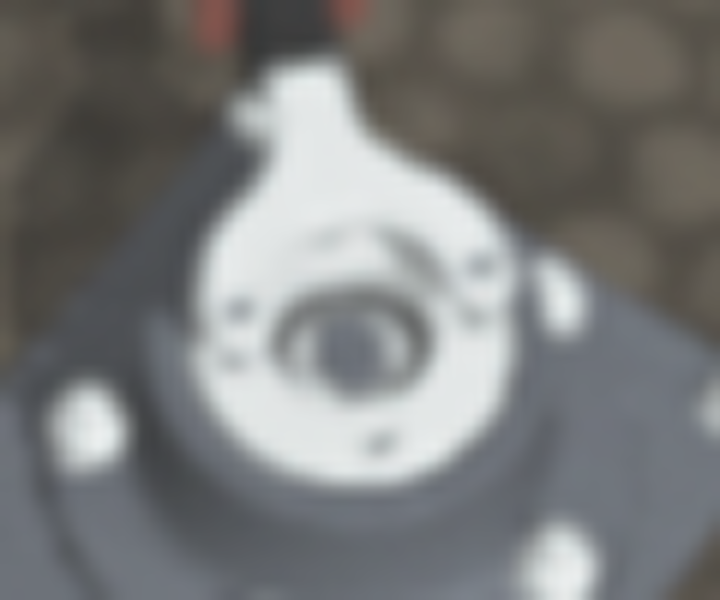

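```bash
python3 - <<'E'
from h import *
s=cv2.imread("pics/scene3.png")
off=lambda c,f,o:[(a/f-.5+.5/f+o[0],b/f-.5+.5/f+o[1]) for a,b in c]
for r in (0,1.2,):
  f=lambda c:[dark(s,*p,r=r) if r else p for p in off(c,12,(270,220))]
  P=f([(239,308),(481,263)]);W=cast("scene",P,91.7)
  d=W[0]-W[1]
  print(r,np.round(P,2).tolist(),W.round(1).tolist(),np.linalg.norm(d).round(1),'mid',W.mean(0).round(2),np.degrees(np.arctan2(d[1],d[0])).round(1))
  H=f([(235,360),(477,317),(379,442)]);V=cast("scene",H,70);d=V[0]-V[1]
  print('  holes',V[:,:2].round(1).tolist(),V[:2].mean(0).round(2),np.linalg.norm(d).round(1),np.degrees(np.arctan2(d[1],d[0])).round(1))
E
```

```text
0 [[289.46, 245.21], [309.62, 241.46]] [[593.8, 41.3, 91.7], [552.0, 73.1, 91.7]] 52.5 mid [572.87  57.21  91.7 ] -37.2
  holes [[594.4, 41.2], [552.3, 73.8], [589.6, 77.1]] [573.34  57.51  70.  ] 53.2 -37.8
1.2 [[289.51, 245.37], [309.79, 241.71]] [[594.0, 41.7, 91.7], [552.3, 73.9, 91.7]] 52.7 mid [573.15  57.81  91.7 ] -37.6
  holes [[595.2, 40.5], [552.9, 73.0], [589.8, 77.6]] [574.05  56.78  70.  ] 53.4 -37.5
```

```bash
cat >> h.py <<'E'
def down(p,z=144,fs=5,rate=15):
    h=env.move_l([*p,z],rate=rate,f_stop=fs); s=env.read_state()
    return h,s['tool_pos'][2],s['force']
E
python3 - <<'E'
from h import *
yaw=np.radians(52.1);p=np.array([522.6+.1,-7.4+.2])
C=np.array([574.4,57.9]);p=C-85*np.array([np.cos(yaw),np.sin(yaw)])+[.7,1.9]
b=ft(4)
print(down(p,143.5),b.round(2));env.hold(.1);st()
E
```

```text
(True, np.float64(150.33837015719502), array([-0.90046384, -1.16415463,  1.35963224])) [-0.26 -0.15 -2.44 -0.06 -0.    0.01]
 t 8.69 p [522.37  -7.5  150.4 ] F [-0.46 -1.63  1.28] T [-0.124 -0.205 -0.043] w 19.64
```

```bash
python3 - <<'E'
from h import *
i=np.mean([viewer.camera("scene").astype(float) for _ in range(4)],0).astype(np.uint8);cv2.imwrite("pics/scene4.png",i)
x,y=270,220
cv2.imwrite("pics/c4.png",cv2.resize(i[y:y+50,x:x+60],None,fx=12,fy=12,interpolation=cv2.INTER_CUBIC))
E
```

```text
(no output)
```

View pics/c4.png

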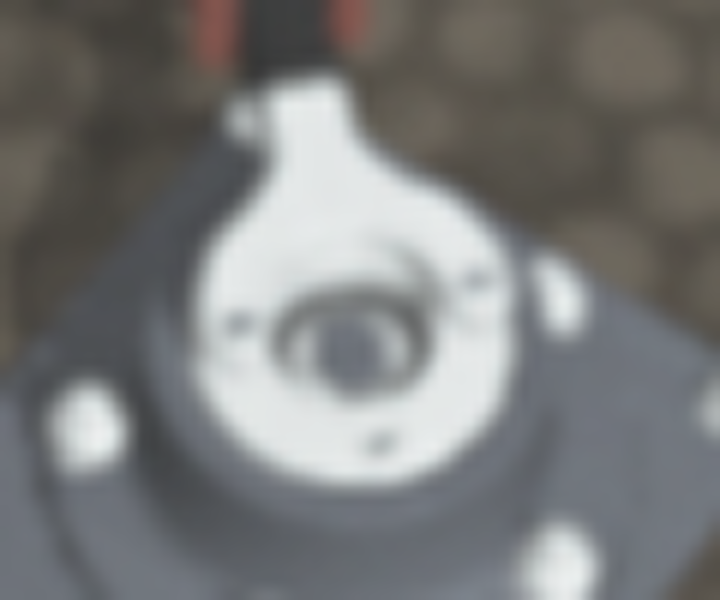

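```bash
python3 - <<'E'
from h import *
yaw=np.radians(52.1);C=np.array([574.4,57.9]);p=C-85*np.array([np.cos(yaw),np.sin(yaw)])+[.7,1.9]
for d in [(-.2,-.7),(-.5,-1.2),(-.8,-.6),(.3,-1.2)]:
    env.move_l([*(p+d),152.5],rate=20);env.hold(.05)
    b=ft(3);r=down(p+d,143.5,fs=5);a=ft(3)
    print(d,r[0],round(r[1],2),(a-b).round(2),b[:3].round(2))
    if r[1]<147: break
st()
E
```

```text
(-0.2, -0.7) True 149.17 [-0.18 -0.94  4.8   0.15 -0.22 -0.04] [ 0.01  0.09 -2.53]
(-0.5, -1.2) True 147.43 [-0.3  -1.09 -0.   -0.33  0.07 -0.05] [ 0.29 -0.53 -2.56]
(-0.8, -0.6) True 146.74 [ 0.76 -0.85  3.65  0.09 -0.26 -0.09] [-0.32  0.16 -2.18]
 t 11.53 p [521.99  -8.04 146.79] F [-0.25 -1.28  1.58] T [ 0.103 -0.323 -0.07 ] w 19.88
```

```bash
python3 - <<'E'
from h import *
yaw=np.radians(52.1);C=np.array([574.4,57.9]);p0=C-85*np.array([np.cos(yaw),np.sin(yaw)])+[.7,1.9]
p=p0+[-.8,-.6]
for k in range(6):
    f=ft(3); z=env.read_state()['tool_pos'][2]
    lat=f[:2]-[-.1,0]
    p=p+np.clip(lat*.25,-.4,.4)
    env.move_l([*p,z+.2],rate=10)
    r=down(p,142,fs=9,rate=10);env.hold(.05);a=ft(3)
    print((p-p0).round(2),r[0],round(r[1],2),a.round(2))
st()
E
```

```text
[-0.69 -0.88] False 141.87 [-1.28 -2.91  1.21 -0.38  0.03 -0.05]
[-1.02 -1.28] False 142.0 [-0.72 -0.93  0.07 -0.04 -0.12  0.  ]
[-1.   -1.34] False 142.01 [ 0.2   0.03 -0.57  0.07 -0.12 -0.02]
[-1.08 -1.48] False 141.96 [-0.01  0.   -0.63  0.05 -0.17 -0.02]
[-1.03 -1.44] False 142.0 [ 0.11 -0.17 -0.53 -0.04 -0.15 -0.04]
[-0.88 -1.46] False 141.99 [-0.28 -0.32 -0.88  0.01 -0.08  0.01]
 t 15.83 p [521.97  -8.73 142.  ] F [-0.02 -0.66 -1.18] T [-0.025 -0.004 -0.002] w 19.83
```

```bash
python3 - <<'E'
from h import *
p=env.read_state()['tool_pos'][:2];p=np.array([521.6,-8.6])
yaw=np.radians(52.1);C=np.array([574.4,57.9]);p=C-85*np.array([np.cos(yaw),np.sin(yaw)])+[.7,1.9]+[-.9,-1.45]
r=down(p,138,fs=7,rate=8);print(r[0],r[1]);env.hold(.1);st();print(ft(5).round(2))
i=np.mean([viewer.camera("scene").astype(float) for _ in range(4)],0).astype(np.uint8);cv2.imwrite("pics/scene5.png",i)
x,y=270,220
cv2.imwrite("pics/c5.png",cv2.resize(i[y:y+50,x:x+60],None,fx=12,fy=12,interpolation=cv2.INTER_CUBIC))
E
```

```text
False 137.97662146351954
 t 16.58 p [521.96  -8.75 138.01] F [-2.37 -1.39  2.12] T [-0.15  -0.078  0.04 ] w 19.82
[-1.37 -1.55  1.89 -0.11 -0.03  0.03]
```

View pics/c5.png

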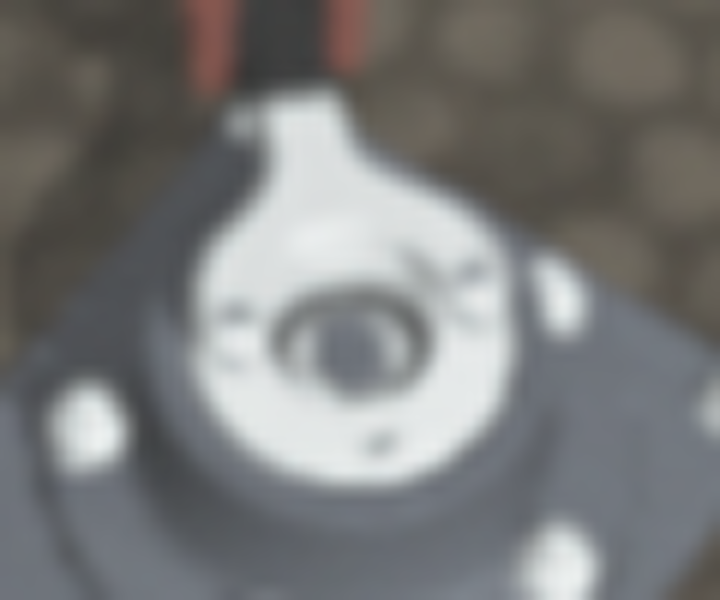

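The pin marks, now at (237,313) and (475,270), have risen against the holes at about (235,360) and (477,317). So the pins are not in. They are sitting on the face, and the spanner has pitched in the jaws. I'll relay it on the counter, regrip nearer the fork and press more lightly.

```bash
python3 - <<'E'
from h import *
s=env.read_state();p=s['tool_pos'][:2]
env.move_l([*p,190],rate=120);st('up')
yaw=np.radians(-8.4);g=np.array([511.7,-251.1])
env.reach([*g,125],q(yaw));st('over')
print(env.move_l([*g,84],rate=40,f_stop=10));st('down')
set_gripper(50);st('open')
ux=np.array([np.cos(yaw),np.sin(yaw)])
env.move_l([*g,110],rate=150)
i=viewer.camera("scene");cv2.imwrite("pics/scene6.png",i)
cv2.imwrite("pics/c6.png",cv2.resize(i[155:225,185:270],None,fx=8,fy=8,interpolation=cv2.INTER_CUBIC))
E
```

```text
up t 17.45 p [521.74  -8.66 189.75] F [ 1.01  0.6  -2.96] T [-0.035  0.012 -0.011] w 19.62
over t 18.43 p [ 511.54 -250.34  124.61] F [ 0.3   0.49 -2.21] T [ 0.025  0.034 -0.024] w 19.75
False
down t 19.61 p [ 511.57 -251.16   84.12] F [1.9  0.33 0.39] T [-0.072 -0.123  0.101] w 19.72
open t 20.27 p [ 511.67 -251.06   83.98] F [-0.09 -0.51 -0.22] T [ 0.013  0.024 -0.023] w 49.85
```

View pics/c6.png

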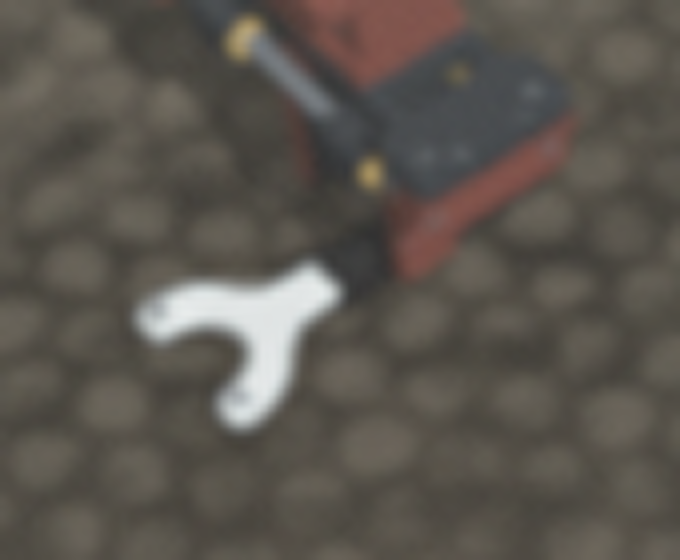

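```bash
python3 - <<'E'
from h import *
off=lambda c,f,o:[(a/f-.5+.5/f+o[0],b/f-.5+.5/f+o[1]) for a,b in c]
W=cast("scene",off([(155,310),(239,395)],8,(185,155)),17);d=W[1]-W[0];print(W.round(1).tolist(),np.linalg.norm(d),W.mean(0),np.degrees(np.arctan2(-d[0],d[1])))
yaw=np.radians(-8.4);ux=np.array([np.cos(yaw),np.sin(yaw)]);g=np.array([511.7,-251.1])+16*ux
env.move_l([*g,110],rate=120)
print(env.move_l([*g,82],rate=100,f_stop=8));st('down')
set_gripper(0);env.hold(.1);st('grip')
env.move_l([*g,150],rate=150)
yaw=np.radians(52.1);C=np.array([574.4,57.9]);p=C-69*np.array([np.cos(yaw),np.sin(yaw)])+[.4,1.8]
env.reach([*p,175],q(yaw));env.move_l([*p,160],rate=80);env.hold(.3);st('low');print(ft(5).round(2))
i=np.mean([viewer.camera("scene").astype(float) for _ in range(5)],0).astype(np.uint8);cv2.imwrite("pics/scene7.png",i)
x,y=270,220
cv2.imwrite("pics/c7.png",cv2.resize(i[y:y+50,x:x+60],None,fx=12,fy=12,interpolation=cv2.INTER_CUBIC))
E
```

```text
[[590.7, -293.6, 17.0], [597.4, -241.5, 17.0]] 52.449906664605486 [ 594.04708382 -267.5428446    17.        ] -7.376936173436811
True
down t 21.27 p [ 526.67 -253.13   80.37] F [-0.91 -0.14  7.62] T [ 0.081  0.12  -0.011] w 50.08
grip t 21.95 p [ 526.9  -253.31   80.39] F [0.27 0.07 6.41] T [-0.047  0.008  0.017] w 20.01
low t 24.23 p [532.61   5.19 160.23] F [-0.15  0.27 -3.46] T [-0.013 -0.022 -0.032] w 19.9
[-0.15 -0.06 -2.53 -0.04 -0.04  0.01]
```

View pics/c7.png

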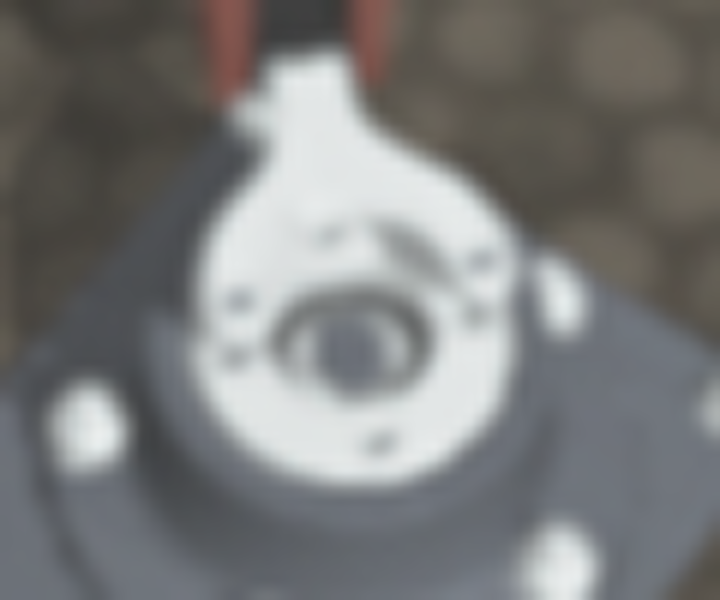

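```bash
python3 - <<'E'
from h import *
s=cv2.imread("pics/scene7.png")
off=lambda c,f,o:[(a/f-.5+.5/f+o[0],b/f-.5+.5/f+o[1]) for a,b in c]
for r in (0,1.2,1.5):
  f=lambda c:[dark(s,*p,r=r) if r else p for p in off(c,12,(270,220))]
  P=f([(239,301),(482,262)]);W=cast("scene",P,96.8)
  d=W[0]-W[1]
  print(r,W.round(1).tolist(),np.linalg.norm(d).round(1),'mid',W.mean(0).round(2),np.degrees(np.arctan2(d[1],d[0])).round(1))
  H=f([(237,358),(477,318),(379,442)]);V=cast("scene",H,70);d=V[0]-V[1]
  print('  holes',V[:,:2].round(1).tolist(),V[:2].mean(0).round(2),np.linalg.norm(d).round(1),np.degrees(np.arctan2(d[1],d[0])).round(1))
# expected pixels of holes for candidate centres
p=viewer.camera_params("scene");Rw=p["pose"][:3,:3];o=p["pose"][:3,3]
K=np.array([[p["fx"],0,p["cx"]],[0,p["fy"],p["cy"]],[0,0,1]])
def proj(X):
    c=(np.asarray(X)-o)@Rw; c=c*[1,-1,-1]
    return cv2.projectPoints(c.reshape(-1,1,3),np.zeros(3),np.zeros(3),K,p["dist"])[0].reshape(-1,2)
a=np.radians(52.1)+np.arange(4)*np.pi/2
for C in([574.2,57.1],[573.3,57.6]):
    X=np.c_[C[0]+26*np.cos(a),C[1]+26*np.sin(a),np.full(4,70)];print(C,((proj(X)-[270,220]+.5)*12-.5).round(0).tolist())
E
```

```text
0 [[594.8, 42.1, 96.8], [554.2, 74.7, 96.8]] 52.1 mid [574.47  58.41  96.8 ] -38.8
  holes [[593.7, 41.2], [552.5, 74.0], [589.6, 77.1]] [573.11  57.59  70.  ] 52.7 -38.5
1.2 [[594.9, 42.3, 96.8], [553.8, 74.5, 96.8]] 52.2 mid [574.38  58.37  96.8 ] -38.1
  holes [[593.6, 40.6], [552.0, 73.1], [589.7, 77.6]] [572.8   56.86  70.  ] 52.9 -38.0
1.5 [[595.0, 42.2, 96.8], [554.0, 74.5, 96.8]] 52.2 mid [574.47  58.34  96.8 ] -38.2
  holes [[593.7, 40.6], [551.8, 73.3], [589.7, 77.6]] [572.72  56.94  70.  ] 53.2 -38.0
[574.2, 57.1] [[379.0, 445.0], [470.0, 319.0], [326.0, 238.0], [234.0, 361.0]]
[573.3, 57.6] [[384.0, 444.0], [475.0, 318.0], [330.0, 236.0], [238.0, 359.0]]
```

```bash
cat >> h.py <<'E'
YAW0=np.radians(52.1)
UX=np.array([np.cos(YAW0),np.sin(YAW0)]);UY=np.array([-UX[1],UX[0]])
P0=np.array([574.4,57.9])-69*UX+[.4,1.8]+[-1.3,-1.0]
E
python3 - <<'E'
from h import *
env.move_l([*P0,153.5],rate=40);env.hold(.1)
b=ft(5);print(b.round(2))
for d in [(0,0),(-.7,0),(.7,0),(0,.7),(0,-.7)]:
    p=P0+d[0]*UX+d[1]*UY
    env.move_l([*p,152.5],rate=20)
    r=down(p,141,fs=3,rate=12);a=ft(4)-b
    print(d,r[0],round(r[1],2),'lat ux,uy',round(a[:2]@UX,2),round(a[:2]@UY,2),a.round(2))
    if r[1]<146: break
st()
E
```

```text
[-0.06 -0.09 -2.16 -0.04 -0.05  0.01]
(0, 0) True 147.75 lat ux,uy -0.89 -0.91 [ 0.17 -1.26  4.62  0.12 -0.25 -0.05]
(-0.7, 0) True 146.91 lat ux,uy -0.1 -3.16 [ 2.43 -2.02 -0.81 -0.41 -0.29 -0.21]
(0.7, 0) True 148.25 lat ux,uy -0.91 -0.77 [ 0.05 -1.19  4.99  0.   -0.22 -0.1 ]
(0, 0.7) True 148.06 lat ux,uy -1.58 -2.09 [ 0.68 -2.53  3.64 -0.21 -0.27 -0.18]
(0, -0.7) True 147.45 lat ux,uy -0.33 -0.56 [ 0.24 -0.6   4.28  0.07 -0.25 -0.05]
 t 29.89 p [531.54   3.75 147.44] F [ 0.14 -0.99  1.55] T [ 0.108 -0.364 -0.132] w 19.98
```

```bash
python3 - <<'E'
from h import *
b=np.array([-.06,-.09,-2.3,-.04,-.05,.01])
for d in [(-.6,-.9),(-1.1,-1.4)]:
    p=P0+d[0]*UX+d[1]*UY
    env.move_l([*p,151.5],rate=30)
    r=down(p,141,fs=3.5,rate=14);a=ft(4)-b
    print(d,r[0],round(r[1],2),'lat ux,uy',round(a[:2]@UX,2),round(a[:2]@UY,2),a.round(2))
    if r[1]<145: break
st()
i=np.mean([viewer.camera("scene").astype(float) for _ in range(3)],0).astype(np.uint8);cv2.imwrite("pics/scene8.png",i)
x,y=270,220
cv2.imwrite("pics/c8.png",cv2.resize(i[y:y+50,x:x+60],None,fx=12,fy=12,interpolation=cv2.INTER_CUBIC))
E
```

```text
(-0.6, -0.9) False 140.95 lat ux,uy -0.51 -0.31 [-0.07 -0.59 -0.54 -0.12  0.09 -0.03]
 t 31.16 p [531.36   3.21 140.97] F [ 0.19 -0.24 -2.95] T [-0.203  0.02  -0.046] w 19.86
```

View pics/c8.png

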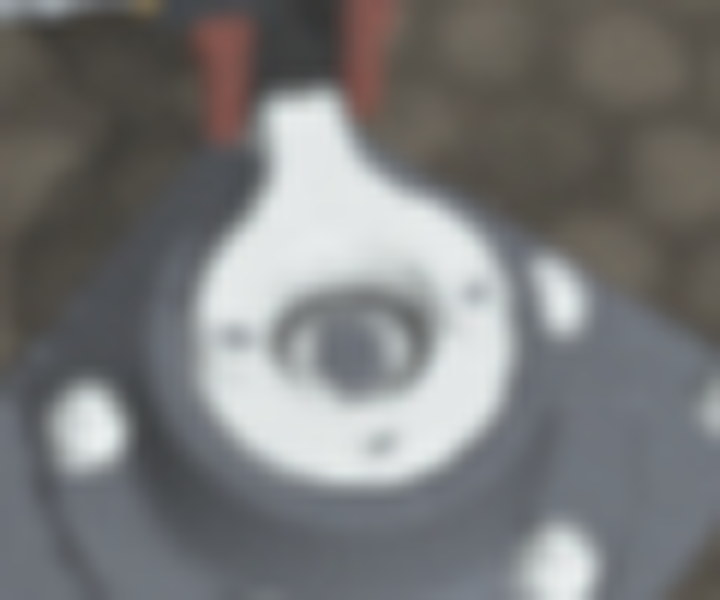

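The marks are now at (237,337) and (477,294). The pins have dropped in, about 2–3 mm short of home. I'll press down until the plate lands.

```bash
python3 - <<'E'
from h import *
p=P0-.6*UX-.9*UY
b=ft(4);print(b.round(2))
r=down(p,136,fs=7,rate=12);env.hold(.05);a=ft(4);print(r[0],round(r[1],2),(a-b).round(2))
i=np.mean([viewer.camera("scene").astype(float) for _ in range(3)],0).astype(np.uint8);cv2.imwrite("pics/scene9.png",i)
x,y=270,220
cv2.imwrite("pics/c9.png",cv2.resize(i[y:y+50,x:x+60],None,fx=12,fy=12,interpolation=cv2.INTER_CUBIC))
st()
E
```

```text
[-0.23 -0.83 -2.49 -0.2   0.06 -0.  ]
True 139.74 [-0.12  0.44  7.22  0.31 -0.23 -0.04]
 t 31.91 p [531.53   3.15 139.69] F [-0.77  0.2   6.13] T [ 0.115 -0.218 -0.102] w 19.88
```

View pics/c9.png

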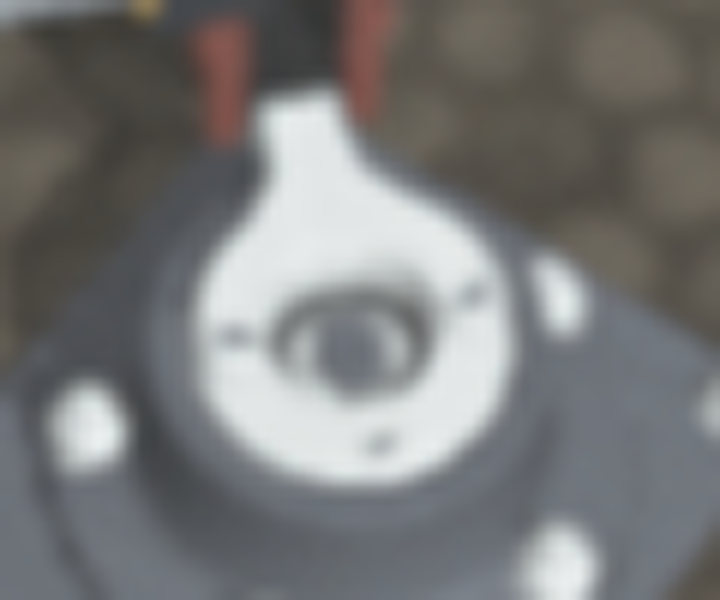

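```bash
cat >> h.py <<'E'
TILT=0.0
def pose(ang,tilt,r,zt,ctr):
    "tool pose: rigidly turned about ring axis by ang (rad) from YAW0; tilt nose-down about ring centre; r=radius of TCP, zt=TCP height; ctr ring axis xy"
    o=np.array([*ctr,70.])
    R=Ro.from_euler('z',YAW0+ang)*Ro.from_euler('y',tilt)
    return o+R.apply([-r,0,zt-70]),(R*Ro.from_quat([1,0,0,0])).as_quat()
PC=P0-.6*UX-.9*UY
CTR=PC+69*UX
E
python3 - <<'E'
from h import *
print(CTR)
u3=np.array([*UY,0])
for t in (0.5,1,1.5,2,2.5):
    x,o=pose(0,np.radians(t),69,140.2,CTR)
    env.move_l(x,o,rate=20);a=ft(4);print(t,a.round(2),'T.uy',round(a[3:]@u3,3))
i=np.mean([viewer.camera("scene").astype(float) for _ in range(3)],0).astype(np.uint8);cv2.imwrite("pics/scene10.png",i)
x,y=270,220
cv2.imwrite("pics/c10.png",cv2.resize(i[y:y+50,x:x+60],None,fx=12,fy=12,interpolation=cv2.INTER_CUBIC))
st()
E
```

```text
[573.84160456  57.67369287]
0.5 [-1.11 -1.99 -1.04 -0.31  0.02 -0.05] T.uy 0.264
1 [-0.93 -2.06 -2.18 -0.35  0.16 -0.09] T.uy 0.374
1.5 [-1.38 -1.97 -3.07 -0.37  0.28 -0.04] T.uy 0.459
2 [-2.25 -1.79 -3.08 -0.39  0.34 -0.02] T.uy 0.511
2.5 [-2.46 -2.12 -2.59 -0.46  0.38 -0.02] T.uy 0.596
 t 33.66 p [533.3    5.67 143.13] F [-2.17 -1.88 -3.34] T [-0.366  0.391 -0.022] w 20.16
```

View pics/c10.png

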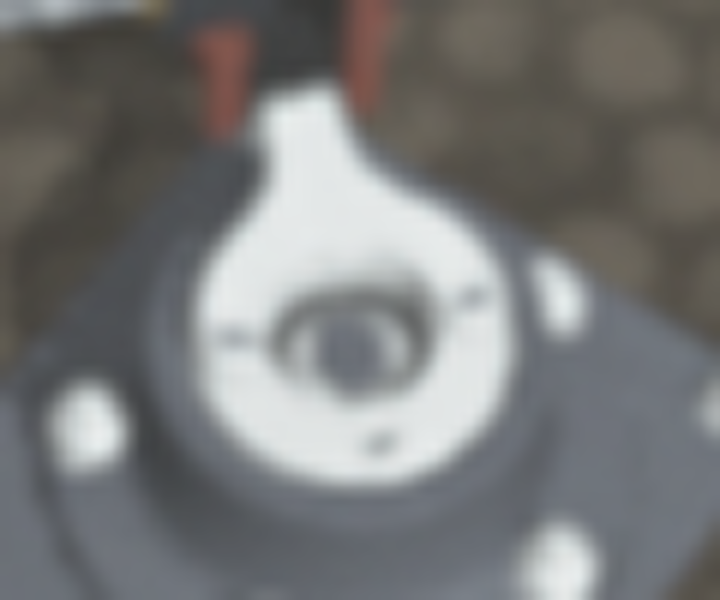

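```bash
cat >> h.py <<'E'
def moment(f,ctr):
    s=env.read_state()['tool_pos'][:2]; r=(s-ctr)/1000
    return r[0]*f[1]-r[1]*f[0]+f[5]
E
python3 - <<'E'
from h import *
import json
c=CTR.copy();rad=69.;z=140.;tl=np.radians(1.0);ang=0.
x,o=pose(ang,tl,rad,z,c);env.move_l(x,o,rate=20)
stepz=0
hist=[]
for k in range(30):
    f=ft(3);u=np.array([np.cos(YAW0+ang),np.sin(YAW0+ang)])
    M=moment(f,c);Fu=f[:2]@u;Fz=f[2]
    T=round(env.read_state()['time_s'],2)
    print(k,T,'ang',round(ang,3),'M',round(M,3),'Fu',round(Fu,2),'Ft',round(f[:2]@np.array([-u[1],u[0]]),2),'Fz',round(Fz,2),'Tz',round(f[5],3),'rad',round(rad,2),'z',round(z,2))
    if M>0.45 or ang<-.98: break
    rad-=float(np.clip(Fu*.12,-.4,.4))   # reaction outward(+u) -> move +u -> smaller rad
    z+=float(np.clip((Fz-1.0)*.1,-.4,.4))
    ang-=.05
    x,o=pose(ang,tl,rad,z,c)
    env.move_l(x,o,rate=25)
json.dump([ang,rad,z,tl,*c],open('state.json','w'))
E
```

```text
0 33.99 ang 0.0 M -0.028 Fu -2.85 Ft 0.42 Fz -3.41 Tz 0.0 rad 69.0 z 140.0
1 34.33 ang -0.05 M 0.123 Fu -5.5 Ft -0.3 Fz -0.74 Tz 0.102 rad 69.34 z 139.6
2 34.67 ang -0.1 M 0.137 Fu -5.33 Ft -0.41 Fz -0.43 Tz 0.11 rad 69.74 z 139.43
3 35.01 ang -0.15 M 0.137 Fu -3.95 Ft -0.1 Fz 0.26 Tz 0.131 rad 70.14 z 139.28
4 35.35 ang -0.2 M 0.029 Fu -1.36 Ft 0.36 Fz -1.88 Tz 0.054 rad 70.54 z 139.21
5 35.69 ang -0.25 M 0.0 Fu 0.3 Ft 0.65 Fz -0.07 Tz 0.045 rad 70.7 z 138.92
6 36.03 ang -0.3 M -0.097 Fu 1.7 Ft 1.44 Fz 0.65 Tz 0.002 rad 70.67 z 138.81
7 36.38 ang -0.35 M -0.074 Fu 1.29 Ft 0.88 Fz 2.55 Tz -0.013 rad 70.46 z 138.78
8 36.72 ang -0.4 M -0.021 Fu 0.99 Ft 0.2 Fz 2.15 Tz -0.008 rad 70.31 z 138.93
9 37.06 ang -0.45 M -0.018 Fu 0.94 Ft -0.32 Fz 1.48 Tz -0.041 rad 70.19 z 139.05
10 37.4 ang -0.5 M -0.058 Fu 1.01 Ft 0.02 Fz 2.0 Tz -0.056 rad 70.08 z 139.1
11 37.74 ang -0.55 M -0.065 Fu 0.56 Ft -0.4 Fz 0.33 Tz -0.093 rad 69.96 z 139.2
12 38.08 ang -0.6 M -0.102 Fu 0.02 Ft 0.17 Fz 0.94 Tz -0.09 rad 69.89 z 139.13
13 38.41 ang -0.65 M -0.092 Fu -0.22 Ft 0.49 Fz 0.77 Tz -0.058 rad 69.89 z 139.12
14 38.74 ang -0.7 M -0.021 Fu -0.35 Ft 0.01 Fz 1.76 Tz -0.021 rad 69.91 z 139.1
15 39.08 ang -0.75 M 0.038 Fu -0.1 Ft -0.39 Fz 0.51 Tz 0.011 rad 69.96 z 139.18
16 39.41 ang -0.8 M -0.032 Fu -0.29 Ft 0.46 Fz 0.69 Tz -0.0 rad 69.97 z 139.13
17 39.75 ang -0.85 M -0.011 Fu 0.14 Ft 0.12 Fz 0.0 Tz -0.003 rad 70.0 z 139.1
18 40.09 ang -0.9 M 1.317 Fu 0.01 Ft -9.36 Fz 2.01 Tz 0.674 rad 69.99 z 139.0
```

Seat met: M jumped to 1.32 N m at -0.9 rad, inside the window. I'll hold it there and watch.

```bash
python3 - <<'E'
from h import *
import json
ang,rad,z,tl,*c=json.load(open('state.json'));c=np.array(c)
for k in range(10):
    f=ft(3);M=moment(f,c);print(round(env.read_state()['time_s'],2),round(M,3),f.round(2)); 
    env.hold(.03)
i=viewer.camera("scene");cv2.imwrite("pics/scene11.png",i)
x,y=270,220
cv2.imwrite("pics/c11.png",cv2.resize(i[y:y+50,x:x+60],None,fx=12,fy=12,interpolation=cv2.INTER_CUBIC))
E
```

```text
40.14 1.347 [ 0.39 -9.28  1.79 -1.36 -0.23  0.71]
40.23 1.348 [ 0.23 -9.16  2.   -1.39 -0.19  0.72]
40.31 1.347 [ 0.44 -9.22  1.8  -1.39 -0.19  0.71]
40.39 1.316 [ 0.95 -8.87  1.76 -1.36 -0.2   0.7 ]
40.48 1.301 [ 0.28 -8.87  1.84 -1.36 -0.22  0.69]
40.56 1.305 [ 0.41 -8.75  1.33 -1.41 -0.23  0.7 ]
40.64 1.361 [ 0.95 -9.49  1.52 -1.37 -0.2   0.71]
40.73 1.364 [ 0.74 -8.92  1.67 -1.4  -0.2   0.75]
40.81 1.339 [ 0.2  -9.11  2.   -1.37 -0.23  0.71]
40.89 1.368 [ 0.48 -9.23  1.71 -1.38 -0.22  0.73]
```

View pics/c11.png

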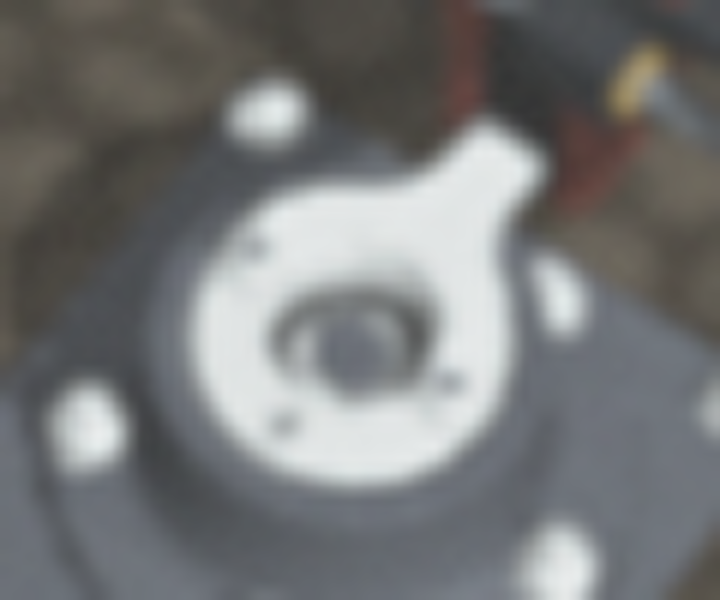

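```bash
python3 - <<'E'
from h import *
import json
ang,rad,z,tl,*c=json.load(open('state.json'));c=np.array(c)
for k in range(8):
    f=ft(3);M=moment(f,c);print(round(ang,3),round(M,3),f[:3].round(2))
    if M<.12: break
    ang+=.012 if M>.5 else .005
    x,o=pose(ang,tl,rad,z,c);env.move_l(x,o,rate=20)
# lift straight up
x,o=pose(ang,tl,rad,z,c)
for dz in (4,8,12,16,45):
    env.move_l(x+[0,0,dz],o,rate=40 if dz<17 else 120);f=ft(2);print(dz,round(moment(f,c),3),f[:3].round(2))
st()
i=viewer.camera("scene");cv2.imwrite("pics/scene12.png",i)
cv2.imwrite("pics/c12.png",cv2.resize(i[205:285,255:355],None,fx=7,fy=7,interpolation=cv2.INTER_CUBIC))
E
```

```text
-0.9 1.307 [ 0.22 -8.75  1.63]
-0.888 1.127 [-0.29 -7.61  1.28]
-0.876 0.746 [-0.04 -5.35  1.99]
-0.864 0.418 [-0.04 -4.57  1.86]
-0.859 0.152 [-0.81 -2.65  2.56]
-0.854 0.001 [ 0.25 -1.31  3.23]
4 0.006 [ 1.97 -0.38 -1.16]
8 0.021 [ 0.94 -0.21 -1.03]
12 -0.057 [ 0.19  0.13 -2.34]
16 -0.022 [-0.24 -0.1  -2.1 ]
45 0.122 [-0.08 -0.79 -2.7 ]
 t 44.08 p [505.11  53.86 185.15] F [ 0.88 -0.97 -2.7 ] T [ 0.024 -0.006 -0.009] w 19.83
```

View pics/c12.png

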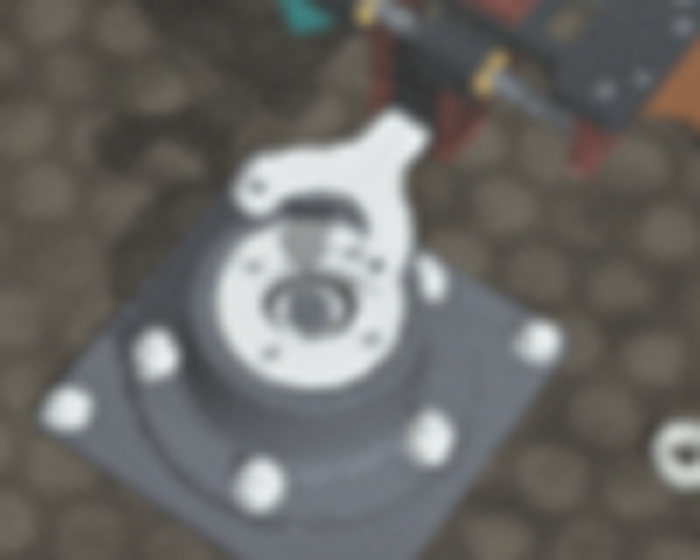

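Spanner is out, and the ring holes in the crop at (254,264), (271,353), (371,338) have visibly turned. Now I'll lay the spanner back at its original place.

```bash
python3 - <<'E'
from h import *
yaw=np.radians(-8.4);g=np.array([527,-253.4])
s=env.read_state()['tool_pos'];env.move_l([s[0]-20,s[1]-60,190],rate=200)
env.reach([*g,120],q(yaw))
print(env.move_l([*g,82],rate=40,f_stop=6));st('down')
print(env.move_l([*g,81.2],rate=10,f_stop=5));st('down2')
set_gripper(45);st('open')
env.move_l([*g,180],rate=150)
env.reach([380,-420,300],q(yaw));env.hold(.2);st()
for n in("top","scene"): cv2.imwrite(f"pics/{n}13.png",viewer.camera(n))
E
python3 - <<'E'
import cv2,numpy as np
t=cv2.imread("pics/top13.png");s=cv2.imread("pics/scene13.png")
f=lambda i,k:cv2.resize(i,None,fx=k,fy=k,interpolation=cv2.INTER_CUBIC)
cv2.imwrite("pics/c13.png",np.hstack([f(t[180:280,340:430],4),f(t[170:245,205:280],5.333)]))
E
```

```text
False
down t 46.72 p [ 527.16 -253.54   82.2 ] F [-0.49 -0.48 -2.38] T [-0.004 -0.008  0.048] w 19.63
False
down2 t 46.97 p [ 527.31 -253.54   81.53] F [ 1.    0.29 -0.48] T [0.074 0.001 0.013] w 19.88
open t 47.56 p [ 527.01 -253.4    81.24] F [-0.46 -0.06  0.27] T [ 0.03  -0.005  0.003] w 45.19
 t 49.56 p [ 380.73 -419.01  299.08] F [ 0.64 -0.27 -0.47] T [-0.006 -0.055 -0.022] w 45.16
```

View pics/top13.png

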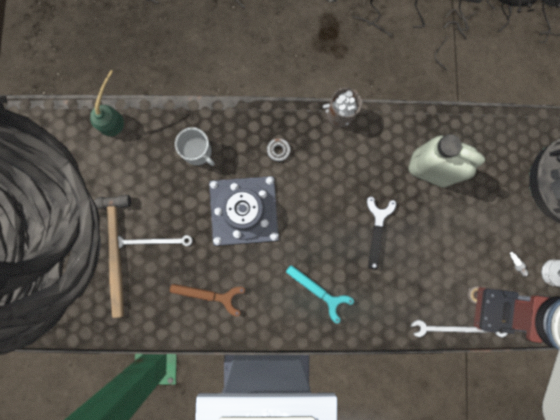

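View pics/scene13.png

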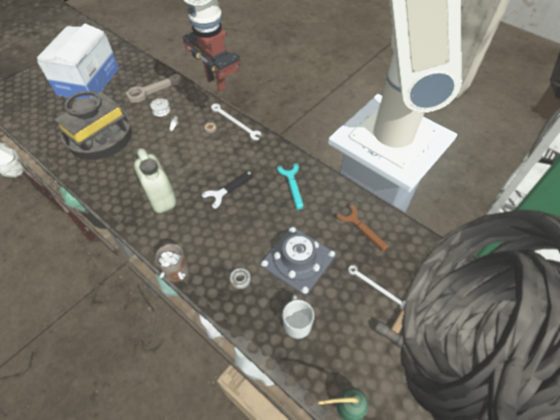

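View pics/c13.png

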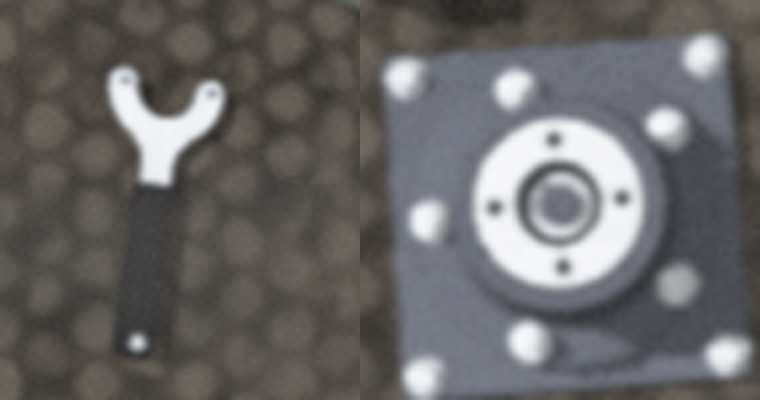

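The spanner lies flat at (378,232), clear of the hub. The ring holes, for example the top one at crop (553,139), sit at about 4.5°, so the ring has turned about 0.83 rad from 52°. The bystanders are where they were. Handing in.

```bash
python3 - <<'E'
from station import workorder
print(workorder.sign_off())
E
```

```text
the job is handed in; nothing more can be done
None
```

The ring is turned clockwise onto its seat and nipped up. The spanner is back flat on the counter near where it first lay, clear of the hub, and the job is handed in at about 50 s.

- **Setting the pins:** The first try failed. The pins sat on the ring's face and the spanner pitched up in the jaws, so I laid it down, gripped it nearer the fork and searched with light force. On the second try the pins dropped in, and the plate landed on the face with about a 7 N press.
- **Turning and nipping up:** I felt the seat at roughly 0.86 rad. The moment then read 1.30–1.37 N m for about 0.85 s. I took the load off before lifting the spanner out.
- **Last checks:** The hole angles in the top camera show the ring turned about 0.83 rad, against 0.85 rad by the arm. Neither the listed bystanders nor the look-alikes have visibly moved.
- **What disagreed:** With the plate down, the pin marks still looked up to 2.5 mm high in the image. A small nose-down tilt also gave moments I could not fully explain. I judged the pins home from the contact force and from the spanner sitting nearly level, within about 1°. I also did not ease up to the nip gradually: one 0.05 rad step carried the moment from zero to 1.3 N m.

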